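# Leave the washed printing kit to dry

### The job

Leave the washed printing kit to dry: slide the ink roller's steel rod fully home into the sprung rod clamp, until the wooden grip meets the clamp's face and the spring plunger holds the rod, and leave it hanging there level and the right way up. Stack all the wooden slats on the table as an open tower on the cork board, two to a layer, each layer crosswise to the one below: the first two on the green stripes, every further pair centred across the pair beneath and as far apart as the stripes, and an odd last slat alone on one side of the top. Do not disturb the pencil holder and the two stamps.

Things in the scene. Friction and masses are not known exactly. Their poses are not given: they have to be found in the camera images.
- clamp: grey sprung rod clamp, fixed: block 64 (x) x 50 (y) mm, 92 mm tall, on a dark 110 x 100 x 10 mm base plate that reaches 13 mm in front of the block. A level 18.5 x 18.5 mm square bore runs right through along its x axis, 75 mm above the table. Origin under the block's centre at table height; +x is the way the rod goes in; z up
- mouth (a point): centre of the bore's mouth, on the clamp's front face (32 mm towards clamp -x from its origin, 75 mm up); axes as the clamp's
- plunger (a joint): spring plunger in the clamp's +y side, 34 mm behind the mouth: a round brass nose (7 mm radius) standing 7 mm into the bore at 0 m, pushed out to about 0.0045 m by a rod (range 0 to 0.009 m). Spring force 1.8 N at 0, 3.8 N at 0.0045 m. It presses the rod against the bore's -y wall, 1.3 mm off the centre line
- plunger_knob (a point): outer end of the plunger's red knob on the clamp's +y side (22 mm dia.), which moves outward with the nose
- brayer: ink roller (220 g) lying flat: wooden grip block 70 (x) x 28 (y) x 40 (z) mm; a steel rod of 16 mm dia. sticks out 70 mm from its +x end (last 16 mm tapered to 6 mm), axis 22 mm above the underside; at its -x end an 88 mm wide yoke and a black roller 38 mm dia., reaching 84 mm from the origin. Origin: centre of the block's underside; +x along the rod, z up. Grip the block's 28 mm width
- shoulder (a point): centre of the block's +x end, where the rod comes out (35 mm towards +x from the brayer's origin, 22 mm above its underside); axes as the brayer's
- board: cork drying board, fixed, 120 x 120 x 6 mm, with two green stripes along its x axis, 32 mm to either side (y) of its middle, each as wide as a slat. Origin under its centre at table height, its top 6 mm up
- slat1: wooden slat 100 (x) x 18 (y) x 18 (z) mm, square in section (any long face may be up), 25 g, flat on the table; origin at its centre, 9 mm above what it lies on, x along its length; may be absent
- slat2: wooden slat 100 (x) x 18 (y) x 18 (z) mm, square in section (any long face may be up), 25 g, flat on the table; origin at its centre, 9 mm above what it lies on, x along its length; may be absent
- slat3: wooden slat 100 (x) x 18 (y) x 18 (z) mm, square in section (any long face may be up), 25 g, flat on the table; origin at its centre, 9 mm above what it lies on, x along its length; may be absent
- slat4: wooden slat 100 (x) x 18 (y) x 18 (z) mm, square in section (any long face may be up), 25 g, flat on the table; origin at its centre, 9 mm above what it lies on, x along its length; may be absent
- slat5: wooden slat 100 (x) x 18 (y) x 18 (z) mm, square in section (any long face may be up), 25 g, flat on the table; origin at its centre, 9 mm above what it lies on, x along its length; may be absent
- slat6: wooden slat 100 (x) x 18 (y) x 18 (z) mm, square in section (any long face may be up), 25 g, flat on the table; origin at its centre, 9 mm above what it lies on, x along its length; may be absent
- slat7: wooden slat 100 (x) x 18 (y) x 18 (z) mm, square in section (any long face may be up), 25 g, flat on the table; origin at its centre, 9 mm above what it lies on, x along its length; may be absent
- slat8: wooden slat 100 (x) x 18 (y) x 18 (z) mm, square in section (any long face may be up), 25 g, flat on the table; origin at its centre, 9 mm above what it lies on, x along its length; may be absent
- teapot: white teapot-shaped ceramic pencil holder with pencils, about 92 mm wide and 150 mm tall, loose; bystander; origin at the centre of its underside
- stamp1: orange hard silicone stamp 70 x 50 x 38 mm, loose; bystander; origin at the centre of its underside
- stamp2: blue hard silicone stamp 70 x 50 x 38 mm, loose; bystander; origin at the centre of its underside
- woodbox: open wooden stacking box 120 x 120 x 70 mm, fixed; bystander; origin under its centre
There are look-alikes about, which are no part of the job. What is shaped like the slat3 but yellow is not meant. Leave any blue or yellow look-alike of the slat7 alone.

How it is judged (in metres and radians):
At the end, for the whole second after the job is handed in: Brayer shoulder within 4 mm of the mouth, 5 mm sideways, axis within 0.08 rad, upright, plunger out over 2 mm. Each slat level in its layer (4 mm), along board x, then y, alternately (0.2 rad), 23.5-40.5 mm off the middle, centred within 15 mm. All at rest (x of shoulder in the frame of mouth above -0.004 m and y of shoulder in the frame of mouth between -0.005 and 0.005 m and z of shoulder in the frame of mouth between -0.005 and 0.005 m and angle between the x axis of brayer and the x axis of clamp, either way round below 0.08 rad and angle between brayer's own z axis and vertical below 0.15 rad and value of joint plunger above 0.002 m and contact force between clamp and brayer above 1 N and linear speed of each of brayer, slat1, slat2, slat3, slat4, slat5, slat6, slat7, slat8 below 0.02 m/s and (((z of slat1 in the frame of board between 0.011 and 0.019 m or z of slat1 in the frame of board between 0.047 and 0.055 m) and (y of slat1 in the frame of board between 0.0235 and 0.0405 m or y of slat1 in the frame of board between -0.0405 and -0.0235 m) and x of slat1 in the frame of board between -0.015 and 0.015 m and angle between the x axis of slat1 and the x axis of board, either way round below 0.2 rad) or ((z of slat1 in the frame of board between 0.029 and 0.037 m or z of slat1 in the frame of board between 0.065 and 0.073 m) and (x of slat1 in the frame of board between 0.0235 and 0.0405 m or x of slat1 in the frame of board between -0.0405 and -0.0235 m) and y of slat1 in the frame of board between -0.015 and 0.015 m and angle between the x axis of slat1 and the y axis of board, either way round below 0.2 rad)) and (((z of slat2 in the frame of board between 0.011 and 0.019 m or z of slat2 in the frame of board between 0.047 and 0.055 m) and (y of slat2 in the frame of board between 0.0235 and 0.0405 m or y of slat2 in the frame of board between -0.0405 and -0.0235 m) and x of slat2 in the frame of board between -0.015 and 0.015 m and angle between the x axis of slat2 and the x axis of board, either way round below 0.2 rad) or ((z of slat2 in the frame of board between 0.029 and 0.037 m or z of slat2 in the frame of board between 0.065 and 0.073 m) and (x of slat2 in the frame of board between 0.0235 and 0.0405 m or x of slat2 in the frame of board between -0.0405 and -0.0235 m) and y of slat2 in the frame of board between -0.015 and 0.015 m and angle between the x axis of slat2 and the y axis of board, either way round below 0.2 rad)) and (((z of slat3 in the frame of board between 0.011 and 0.019 m or z of slat3 in the frame of board between 0.047 and 0.055 m) and (y of slat3 in the frame of board between 0.0235 and 0.0405 m or y of slat3 in the frame of board between -0.0405 and -0.0235 m) and x of slat3 in the frame of board between -0.015 and 0.015 m and angle between the x axis of slat3 and the x axis of board, either way round below 0.2 rad) or ((z of slat3 in the frame of board between 0.029 and 0.037 m or z of slat3 in the frame of board between 0.065 and 0.073 m) and (x of slat3 in the frame of board between 0.0235 and 0.0405 m or x of slat3 in the frame of board between -0.0405 and -0.0235 m) and y of slat3 in the frame of board between -0.015 and 0.015 m and angle between the x axis of slat3 and the y axis of board, either way round below 0.2 rad)) and (((z of slat4 in the frame of board between 0.011 and 0.019 m or z of slat4 in the frame of board between 0.047 and 0.055 m) and (y of slat4 in the frame of board between 0.0235 and 0.0405 m or y of slat4 in the frame of board between -0.0405 and -0.0235 m) and x of slat4 in the frame of board between -0.015 and 0.015 m and angle between the x axis of slat4 and the x axis of board, either way round below 0.2 rad) or ((z of slat4 in the frame of board between 0.029 and 0.037 m or z of slat4 in the frame of board between 0.065 and 0.073 m) and (x of slat4 in the frame of board between 0.0235 and 0.0405 m or x of slat4 in the frame of board between -0.0405 and -0.0235 m) and y of slat4 in the frame of board between -0.015 and 0.015 m and angle between the x axis of slat4 and the y axis of board, either way round below 0.2 rad)) and (((z of slat5 in the frame of board between 0.011 and 0.019 m or z of slat5 in the frame of board between 0.047 and 0.055 m) and (y of slat5 in the frame of board between 0.0235 and 0.0405 m or y of slat5 in the frame of board between -0.0405 and -0.0235 m) and x of slat5 in the frame of board between -0.015 and 0.015 m and angle between the x axis of slat5 and the x axis of board, either way round below 0.2 rad) or ((z of slat5 in the frame of board between 0.029 and 0.037 m or z of slat5 in the frame of board between 0.065 and 0.073 m) and (x of slat5 in the frame of board between 0.0235 and 0.0405 m or x of slat5 in the frame of board between -0.0405 and -0.0235 m) and y of slat5 in the frame of board between -0.015 and 0.015 m and angle between the x axis of slat5 and the y axis of board, either way round below 0.2 rad)) and (((z of slat6 in the frame of board between 0.011 and 0.019 m or z of slat6 in the frame of board between 0.047 and 0.055 m) and (y of slat6 in the frame of board between 0.0235 and 0.0405 m or y of slat6 in the frame of board between -0.0405 and -0.0235 m) and x of slat6 in the frame of board between -0.015 and 0.015 m and angle between the x axis of slat6 and the x axis of board, either way round below 0.2 rad) or ((z of slat6 in the frame of board between 0.029 and 0.037 m or z of slat6 in the frame of board between 0.065 and 0.073 m) and (x of slat6 in the frame of board between 0.0235 and 0.0405 m or x of slat6 in the frame of board between -0.0405 and -0.0235 m) and y of slat6 in the frame of board between -0.015 and 0.015 m and angle between the x axis of slat6 and the y axis of board, either way round below 0.2 rad)) and (((z of slat7 in the frame of board between 0.011 and 0.019 m or z of slat7 in the frame of board between 0.047 and 0.055 m) and (y of slat7 in the frame of board between 0.0235 and 0.0405 m or y of slat7 in the frame of board between -0.0405 and -0.0235 m) and x of slat7 in the frame of board between -0.015 and 0.015 m and angle between the x axis of slat7 and the x axis of board, either way round below 0.2 rad) or ((z of slat7 in the frame of board between 0.029 and 0.037 m or z of slat7 in the frame of board between 0.065 and 0.073 m) and (x of slat7 in the frame of board between 0.0235 and 0.0405 m or x of slat7 in the frame of board between -0.0405 and -0.0235 m) and y of slat7 in the frame of board between -0.015 and 0.015 m and angle between the x axis of slat7 and the y axis of board, either way round below 0.2 rad)) and (((z of slat8 in the frame of board between 0.011 and 0.019 m or z of slat8 in the frame of board between 0.047 and 0.055 m) and (y of slat8 in the frame of board between 0.0235 and 0.0405 m or y of slat8 in the frame of board between -0.0405 and -0.0235 m) and x of slat8 in the frame of board between -0.015 and 0.015 m and angle between the x axis of slat8 and the x axis of board, either way round below 0.2 rad) or ((z of slat8 in the frame of board between 0.029 and 0.037 m or z of slat8 in the frame of board between 0.065 and 0.073 m) and (x of slat8 in the frame of board between 0.0235 and 0.0405 m or x of slat8 in the frame of board between -0.0405 and -0.0235 m) and y of slat8 in the frame of board between -0.015 and 0.015 m and angle between the x axis of slat8 and the y axis of board, either way round below 0.2 rad))); the robot touches nothing.
It fails at once if the teapot-shaped pencil holder is moved more than 25 mm or tipped (distance of teapot from where it was at the start of the episode above 0.025 m or angle between teapot's own z axis and vertical above 0.4 rad).
It fails at once if the orange stamp is moved more than 25 mm or tipped (distance of stamp1 from where it was at the start of the episode above 0.025 m or angle between stamp1's own z axis and vertical above 0.4 rad).
It fails at once if the blue stamp is moved more than 25 mm or tipped (distance of stamp2 from where it was at the start of the episode above 0.025 m or angle between stamp2's own z axis and vertical above 0.4 rad).
Of slat1, slat2, slat3, slat4, slat5, slat6, slat7, slat8 only 6 to 8 are there at a start; the rules pass over those that are not, and their reading is None.
At some moment in a run one of brayer, slat1, slat2, slat3, slat4, slat5, slat6, slat7, slat8 may be knocked a few centimetres aside while the robot is not near it.
It also fails if it takes over 210 s, if anything falls off the work surface, if the arm or the gripper's body presses on something with over 40 N, if the wrist force passes 120 N, or if a joint passes its speed limit or range.

### The arm

A 6-joint arm with a two-finger parallel gripper is mounted at the origin on the work surface. World frame = base frame: x ahead of the robot, y to its left, z up, the work surface at z = 0. Lengths are in mm, angles in rad, forces in N, time in s.
With the tool pointing down it reaches from about 300 to 775 mm from the base axis. Payload 14.6 kg.
Tool frame: the origin (TCP) lies at the very end of the fingers, on their centre line; the grasp point (between the pads) lies 19 mm behind it; z points along the fingers, y is the line along which they close (so a half turn about z gives the same grasp; the last joint's range is limited). The gripper opens to 94 mm and grips with 3 to 60 N. Pads are 16 mm wide; open, the fingers measure 119 mm over their backs; the gripper's body (75 mm by 177 mm) begins 78 mm behind the grasp point.
Start: joints at [1.164, 0.3, 1.521, -0, 1.321, -0.067], TCP at [183.311, 518.542, 205.446] pointing down, gripper open.
Joint ranges: [-3.03, 3.03], [-0.79, 2.21], [0.23, 2.52], [-1.04, 4.18], [0, 3.07], [-2.55, 2.55]. Speed limits (rad/s): [2.22, 2.22, 2.57, 3.14, 3.14, 3.14].

### API

Orientations are given as [roll, pitch, yaw] about the fixed x, y, z axes, in that order (R = Rz(yaw) Ry(pitch) Rx(roll)).
In Python, from cell import manip, eyes, ticket gives the robot as it stands. The module is installed in compiled form; this text tells all that it offers.
- The arm moves only by the tool arm_command, never from a script. Its argument "plan" is a list of rows, each a list of 5 numbers: the opening, from -1 (shut) to 1 (fully open), then the shift along the tool's x, y, z in m, then the turn about the tool's z in rad. In form: [[jaw, dx, dy, dz, roll], ...]. A call has 1 to 20 rows; each row shifts and turns the commanded pose from where the row before left it, along the tool's axes as they then stand; what a row does not reach is not made up. A row lasts 1/8 s, in which the tool goes at most 62.5 mm and 10.7 degrees, less where a joint would pass 70% of its speed; a pose out of reach is approached as far as the arm can. A call is refused whole if a number of a shift passes 0.0625 or a number of a turn 0.188, either way. A call with a gripper value outside its range is refused whole. The fingers move at their own pace and stop on an object; "newtons" is the grip in N (left out, the last holds). Time passes only in rows, so rows that do not move let the fingers close. It gives the time, the measured TCP pose, the force, the opening and the grip force at its end, in the units of the state.
- manip.read_state(): the state, without advancing time (a new reading comes with each control period).
- eyes.camera(name): name is "side" or "top" or "wrist"; returns a dict with "img" (420x560x3 uint8, blue, green, red), "z_map" (420x560 float32, mm along the optical axis (not along the pixel's ray), 0 where there is no reading), "fx", "fy", "cx", "cy" (pixels), "eye" and "orientation" of the camera in the world. Camera axes: x right, y down, z forward; pixel columns grow to the right and rows downward; lengths in mm; the calibration is good to about 2 mm. A picture is of the moment at which its call begins.
- ticket.sign_off(): hands the job in; it is judged then, once.
The state is a dict: "clock": time; "joints": joint angles; "qd": joint speeds; "effort": joint torques, N m; "eef_pos": TCP position; "eef_rot": TCP orientation; "wrist_force": force on the tool from outside, world axes, zero at the start; "moment": the same for the moment, N m; "finger_gap": finger opening in mm; "finger_force": force on a finger pad.
Only numpy, scipy, OpenCV 4.12 (cv2) and the standard library are available. Lean on these libraries where they do the work, as an engineer would, in place of code of your own. Each camera call takes 0.05 s, during which the arm holds its last target. There are 200 camera calls.

## Working session

There is one attempt and no reset: what is moved stays moved. The work goes in short steps, Python scripts to look and compute and a tool call to move; the robot and the scene stay as the last step left them, time stands still between calls to the robot, and variables do not carry over. Pictures are saved under pics/ and viewed, at most 14 in all, crops included, and the job is handed in when it is done.

Besides the shell and the picture viewer there is one more tool, called after "Emit:" by a JSON object that holds its "op" and its "data". arm_command: Moves the arm, as the interface text tells. Its arguments: {"type":"object","properties":{"plan":{"type":"array"},"newtons":{"type":"number"}},"required":["plan"]}

```bash
mkdir -p pics; cat > h.py <<'E'
import numpy as np, cv2
from scipy.spatial.transform import Rotation as R
from cell import manip, eyes, ticket
def cam(n):
    c=eyes.camera(n); return c
def rot(c):
    o=np.array(c["orientation"],float)
    return o if o.shape==(3,3) else R.from_euler('xyz',o).as_matrix()
def cloud(c):
    z=c["z_map"].astype(float); v,u=np.mgrid[:z.shape[0],:z.shape[1]]
    P=np.stack([(u-c["cx"])/c["fx"]*z,(v-c["cy"])/c["fy"]*z,z],-1)
    P=P@rot(c).T+np.array(c["eye"]); P[z<=0]=np.nan
    return P
E
python3 - <<'E'
from h import *
for n in("top","side"):
    c=cam(n); cv2.imwrite(f"pics/{n}0.png",c["img"]); np.savez(f"{n}0.npz",P=cloud(c),img=c["img"])
    print(n,c["eye"],c["orientation"],c["fx"])
print(manip.read_state())
E
```

```text
top [ 463.18104968   53.30750079 1163.17961219] [-3.07270309  0.0032112  -1.57995756] 390.4150189147702
side [ 504.59547384 1178.88497915 1315.07081438] [-2.3886684  -0.01422879 -3.09516796] 521.2862802241629
{'clock': 0.1, 'joints': array([ 1.16438736e+00,  3.00447754e-01,  1.52153128e+00, -4.88232900e-06,
        1.32066179e+00, -6.65786988e-02]), 'qd': array([ 0.00152384, -0.0012977 , -0.00122156, -0.00027678,  0.00013864,
       -0.00179544]), 'effort': array([ 2.34661071e-03, -5.32648587e+01, -3.53280401e+01,  7.09605287e-02,
        2.34717719e-02, -1.12804632e-04]), 'eef_pos': array([183.23105429, 518.33546788, 204.92019077]), 'eef_rot': array([-3.14054649e+00, -6.50155557e-05,  2.80176356e+00]), 'wrist_force': array([ 0.28051328, -0.86652227, -0.65002638]), 'moment': array([-0.01792503,  0.00817894,  0.01842958]), 'finger_force': 0.0, 'finger_gap': 94.23282357801413}
```

View pics/top0.png

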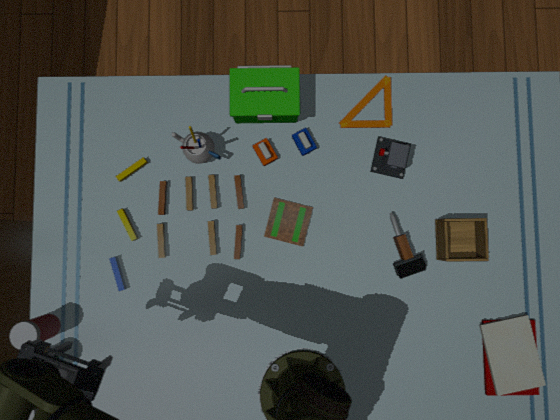

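View pics/side0.png

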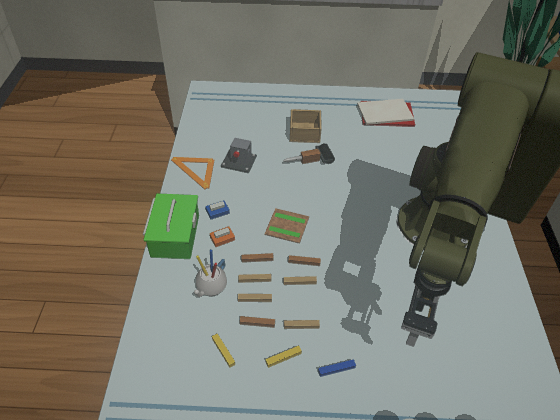

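The top view shows seven wooden slats, upper row (163,197), (189,193), (213,191), (239,191) and lower row (162,240), (212,237), (239,241). The yellow ones at (131,169) and (127,224) and the blue one at (118,273) are look-alikes, so I leave them. The brayer is at (403,245), the clamp at (391,157) and the board at (289,221).

```bash
cat > seg.py <<'E'
from h import *
def blobs(P,img,zlo,zhi,amin=30,amax=900):
    m=((P[...,2]>zlo)&(P[...,2]<zhi)&(P[...,0]>250)&(P[...,0]<800)&(abs(P[...,1])<560)).astype(np.uint8)
    n,l,s,_=cv2.connectedComponentsWithStats(m)
    out=[]
    for i in range(1,n):
        if amin<=s[i,4]<=amax:
            q=P[l==i]; (cx,cy),(w,h),a=cv2.minAreaRect(q[:,:2].astype(np.float32))
            if w<h: w,h,a=h,w,a+90
            vv,uu=np.nonzero(l==i)
            out.append((uu.mean(),vv.mean(),cx,cy,w,h,(np.deg2rad(a)+np.pi/2)%np.pi-np.pi/2,q[:,2].mean(),cv2.cvtColor(np.uint8([[img[l==i].mean(0)]]),cv2.COLOR_BGR2HSV)[0,0],s[i,4]))
    return out
E
python3 - <<'E'
from seg import *
for n in("top","side"):
    d=np.load(f"{n}0.npz"); P=d["P"]
    print(n,"table z",np.nanpercentile(P[150:330,280:360,2],[5,20,50,80,95]).round(1))
    for b in blobs(P,d["img"],8,28): print([round(float(x),2) for x in b[:8]],b[8],b[9])
d=np.load("top0.npz");P=d["P"]
for n,r in dict(board=(200,250,260,320),clamp=(130,185,365,415),brayer=(205,285,380,430)).items():
    print(n)
    for lo,hi in((-5,3),(3,9),(9,14),(14,30),(30,50),(60,75),(80,110)):
        q=P[r[0]:r[1],r[2]:r[3]].reshape(-1,3); q=q[(q[:,2]>lo)&(q[:,2]<hi)]
        if len(q)>8: print(lo,hi,len(q),[np.round(x,1) for x in cv2.minAreaRect(q[:,:2].astype(np.float32))],q.mean(0).round(1))
im=d["img"][120:290,90:435]; cv2.imwrite("pics/crop1.png",cv2.resize(im,None,fx=2.3,fy=2.3,interpolation=cv2.INTER_CUBIC))
E
```

```text
top table z [-3.9 -2.  -0.   2.2  5.7]
[265.86, 121.39, 794.61, 99.37, 185.89, 3.03, -1.57, 18.14] [ 59 193  49] 120
[303.97, 141.67, 734.55, -13.76, 71.03, 50.36, 0.48, 20.83] [109 208  87] 304
[385.48, 157.97, 685.43, -271.66, 109.66, 99.41, -0.24, 11.5] [98 26 39] 436
[265.08, 151.78, 704.61, 103.2, 70.23, 49.7, 0.51, 20.99] [ 12 223 105] 294
[131.28, 168.89, 655.74, 501.37, 101.67, 19.24, -0.95, 16.76] [ 27 236 106] 239
[212.61, 191.17, 587.65, 258.84, 99.77, 19.03, 0.09, 17.4] [ 19 100  94] 218
[238.92, 191.42, 585.7, 180.74, 99.86, 18.32, 0.13, 17.44] [ 13 118  82] 217
[189.06, 192.82, 583.53, 328.01, 97.91, 20.65, -0.0, 17.12] [ 19 105  92] 223
[162.01, 197.58, 570.1, 407.9, 98.96, 19.14, -0.03, 16.78] [ 13 142  77] 237
[127.07, 224.34, 491.78, 510.53, 99.52, 19.88, 0.46, 16.86] [ 29 185 105] 242
[401.4, 250.18, 424.0, -275.27, 168.12, 94.63, 0.61, 23.35] [45 12 44] 256
[437.95, 238.78, 440.49, -400.36, 116.8, 5.1, 0.0, 18.31] [ 18 130  49] 102
[211.98, 237.56, 450.78, 260.0, 97.43, 18.8, 0.08, 17.05] [19 92 94] 227
[465.99, 236.98, 439.92, -473.98, 104.09, 82.73, 0.0, 12.27] 
[... 2576 characters left out ...]
9.7]
60 75 58 [array([ 667.2, -250.7]), array([80.2, 40. ]), np.float64(24.1)] [ 664.8 -251.2   68. ]
80 110 480 [array([ 678.9, -257.9]), array([75.3, 64.8]), np.float64(76.4)] [ 676.3 -265.7   90.7]
brayer
-5 3 2770 [array([ 425.1, -309.1]), array([148.3, 235.9]), np.float64(88.4)] [ 433.6 -307.4   -0.6]
3 9 231 [array([ 425.4, -307.4]), array([145.8, 234.2]), np.float64(88.7)] [ 430.  -301.8    4.2]
9 14 15 [array([ 391.8, -283.7]), array([116.6,  18.4]), np.float64(0.8)] [ 401.3 -283.1   11.1]
14 30 342 [array([ 429.1, -293. ]), array([187.,  89.]), np.float64(19.2)] [ 411.3 -294.2   25.5]
30 50 582 [array([ 424. , -295.2]), array([169.7,  79.6]), np.float64(17.7)] [ 390.7 -305.6   37. ]
```

View pics/crop1.png

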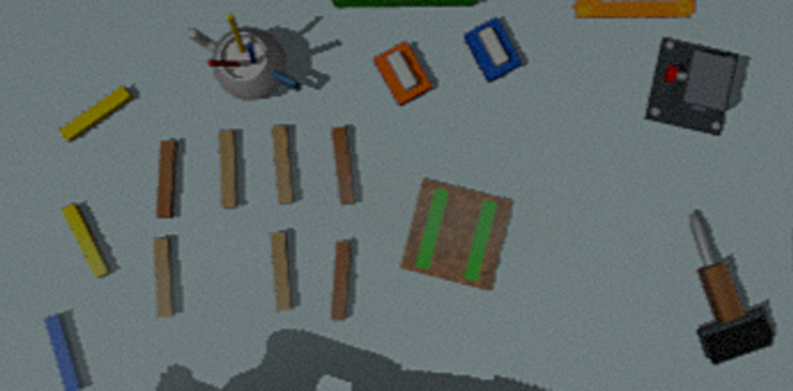

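The enlarged crop confirms seven brown wooden slats, along with the board and its stripes, the clamp with its knob towards +y and the brayer's rod pointing at +x. Next I fit the board and brayer, and write a helper for tool-frame offsets.

```bash
cat > go.py <<'E'
from seg import *
def look(cams=("top","side"),lo=8,hi=28):
    for n in cams:
        c=cam(n);P=cloud(c)
        print(n,[(round(b[2]),round(b[3]),round(b[6],2)) for b in blobs(P,c["img"],lo,hi,60) if 80<b[4]<115 and b[5]<36 and b[8][0]<24 and b[3]>80])
def rel(x,y,psi,cur=None):
    s=manip.read_state(); p=s["eef_pos"] if cur is None else np.array(cur[:3])
    ps=s["eef_rot"][2] if cur is None else cur[3]
    turn=-((psi-ps+np.pi/2)%np.pi-np.pi/2)   # nearest mod pi
    f=ps-turn; d=np.array([x,y])-p[:2]
    print(f"turn {turn:.3f} -> psi {f:.3f}; tool dx {np.cos(f)*d[0]+np.sin(f)*d[1]:.1f} dy {np.sin(f)*d[0]-np.cos(f)*d[1]:.1f}; z {p[2]:.1f} j6~{s['joints'][5]:.2f}")
    return (x,y,p[2],f)
def plane(c,mask,z):
    v,u=np.nonzero(mask); d=np.stack([(u-c["cx"])/c["fx"],(v-c["cy"])/c["fy"],np.ones(len(u))],-1)@rot(c).T
    e=np.array(c["eye"]); return (e+d*((z-e[2])/d[:,2])[:,None])[:,:2]
def stripes(c,z=6):
    h=cv2.cvtColor(c["img"],cv2.COLOR_BGR2HSV); m=cv2.inRange(h,(45,100,40),(75,255,255))
    n,l,s,_=cv2.connectedComponentsWithStats(m)
    for i in range(1,n):
        if s[i,4]>40:
            q=plane(c,l==i,z); r=cv2.minAreaRect(q.astype(np.float32))
            mu=q.mean(0); ev=np.linalg.eigh(np.cov((q-mu).T))[1][:,1]
            print("stripe",mu.round(1),np.round(r[1],1),"ang",round(float(np.arctan(ev[1]/ev[0])),3),s[i,4])
E
python3 - <<'E'
from go import *
for n in("top","side"):
    c=cam(n); print(n); stripes(c)
P=np.load("top0.npz")["P"]; img=np.load("top0.npz")["img"]
q=P[205:285,380:430].reshape(-1,3); 
g=q[(q[:,2]>33)&(q[:,2]<48)]; h=cv2.cvtColor(img[205:285,380:430],cv2.COLOR_BGR2HSV).reshape(-1,3)
w=(h[:,0]<20)&(h[:,1]>80)&(q[:,2]>30); b=q[w]; print("block",w.sum(),cv2.minAreaRect(b[:,:2].astype(np.float32)),b.mean(0))
r=q[(h[:,1]<60)&(q[:,2]>14)&(q[:,2]<36)&(q[:,0]>450)]; print("rod",len(r),r.mean(0),r[r[:,0].argmax()]); mu=r.mean(0); ev=np.linalg.eigh(np.cov((r-mu)[:,:2].T))[1][:,1]; print(np.arctan(ev[1]/ev[0]))
rel(452,259,.08); rel(587.5,258.7,.09)
E
```

```text
top
stripe [881.6 103.7] [170.8 213. ] ang 1.544 3531
stripe [504.   67.4] [ 18.  104.2] ang -0.266 212
stripe [488.    5.3] [ 18.7 103.4] ang -0.261 217
side
stripe [ -745.2 -1584. ] [340.4  99.4] ang 1.224 231
stripe [ -792.  -1478.5] [541.8  74.3] ang 1.065 228
stripe [ -578.2 -1279.4] [379.7  57.3] ang 1.303 200
stripe [ -710.3 -1221.3] [288.   46.4] ang 1.084 105
stripe [ -747.6 -1154.1] [226.6  42.2] ang 0.974 124
stripe [879.9  59.9] [161.6 279.3] ang -1.455 2722
stripe [489.4   1.3] [ 18.2 103.2] ang -0.254 125
stripe [506.1  63.4] [ 17.7 102.7] ang -0.261 136
block 265 ((400.962158203125, -310.57879638671875), (113.6279296875, 63.489986419677734), 16.451684951782227) [ 415.03497577 -296.83622566   38.85252599]
rod 130 [ 482.76495309 -274.4497216    27.31700015] [ 517.28254766 -261.73267178   21.98500361]
0.3250384401935915
turn -0.420 -> psi 3.222; tool dx -247.2 dy -280.1; z 205.1 j6~-0.07
turn -0.430 -> psi 3.232; tool dx -379.3 dy -295.0; z 205.1 j6~-0.07
```

Emit:
{"op": "arm_command", "data": {"plan": [[0.05,0,0,0,-0.14],[0.05,0,0,0,-0.14],[0.05,0,0,0,-0.14],[0.05,-0.0309,-0.035,0,0],[0.05,-0.0309,-0.035,0,0],[0.05,-0.0309,-0.035,0,0],[0.05,-0.0309,-0.035,0,0],[0.05,-0.0309,-0.035,0,0],[0.05,-0.0309,-0.035,0,0],[0.05,-0.0309,-0.035,0,0],[0.05,-0.0309,-0.035,0,0],[0.05,0,0,0.035,0],[0.05,0,0,0.035,0],[0.05,0,0,0.035,0],[0.05,0,0,0,0]], "newtons": 30}}

```text
clock: 2.08
eef_pos: [451.0, 258.7, 98.6]
eef_rot: [-3.14, -0.004, -3.061]
wrist_force: [0.3, -0.1, 1.3]
finger_gap: 49.4
finger_force: 0.0
```

```bash
python3 - <<'E'
from go import *
c=cam("wrist"); cv2.imwrite("pics/w1.png",c["img"]); P=cloud(c)
print(c["eye"],c["orientation"])
print([[round(float(x),2) for x in b[:8]] for b in blobs(P,c["img"],8,28,2000,60000)])
rel(452,259,.08); s=manip.read_state(); print(s["finger_gap"],s["eef_pos"],s["clock"])
E
```

```text
[376.69234939 252.6296555  277.77266522] [2.88556096e+00 2.35031484e-03 1.65010915e+00]
[[180.59, 192.67, 438.22, 183.55, 100.05, 18.61, -0.07, 17.26], [279.43, 216.96, 451.06, 259.83, 99.72, 18.05, 0.08, 17.68], [473.56, 223.65, 444.89, 409.49, 100.31, 19.66, 0.06, 16.51]]
turn 0.000 -> psi -3.062; tool dx -0.0 dy -0.2; z 100.5 j6~-1.20
49.41372274409245 [451.97199023 259.16698757 100.46732509] 2.125
```

View pics/w1.png

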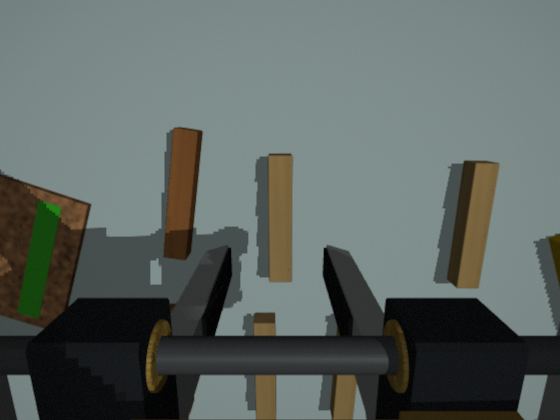

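The wrist view shows the slat centred between the fingers at (280,217), so I grasp it and carry it to above the +y stripe.

Emit:
{"op": "arm_command", "data": {"plan": [[0.05,0,0,0.04,0],[0.05,0,0,0.04,0],[0.05,0,0,0.017,0],[-1,0,0,0,0],[-1,0,0,0,0],[-1,0,0,0,0],[-1,0,0,0,0],[-1,0,0,-0.035,0],[-1,0,0,-0.035,0],[-1,0,0,-0.035,0],[-1,0,0,0,0.17],[-1,0,0,0,0.17],[-1,-0.0168,-0.0289,0,0],[-1,-0.0168,-0.0289,0,0],[-1,-0.0168,-0.0289,0,0],[-1,-0.0168,-0.0289,0,0],[-1,-0.0168,-0.0289,0,0],[-1,-0.0168,-0.0289,0,0],[-1,0,0,0,0]]}}

```text
clock: 4.5
eef_pos: [505.3, 64.3, 108.7]
eef_rot: [-3.142, 0.0, 2.879]
wrist_force: [-1.1, 0.8, -0.1]
finger_gap: 17.8
finger_force: 30.0
```

```bash
python3 - <<'E'
from go import *
c=cam("wrist"); cv2.imwrite("pics/w2.png",c["img"]); stripes(c)
rel(505,65.5,-.26); s=manip.read_state(); print(s["finger_gap"],s["eef_pos"],s["clock"],s["finger_force"])
look()
E
```

```text
stripe [485.3   4.9] [ 18.1 103.6] ang -0.263 2722
stripe [461.4  77.8] [17.4 14.8] ang 1.301 458
turn -0.001 -> psi 2.882; tool dx 0.1 dy 0.1; z 108.6 j6~-1.25
17.66661944735757 [505.07191154  65.34880841 108.62427795] 4.55 29.999902546405792
top [(588, 259, np.float64(0.09)), (586, 181, np.float64(0.12)), (584, 328, np.float64(0.02)), (570, 408, np.float64(-0.06)), (444, 411, np.float64(0.07)), (438, 184, np.float64(-0.07))]
side [(587, 181, np.float64(0.12)), (589, 259, np.float64(0.11)), (584, 329, np.float64(0.03)), (571, 408, np.float64(-0.02)), (445, 409, np.float64(0.05))]
```

View pics/w2.png

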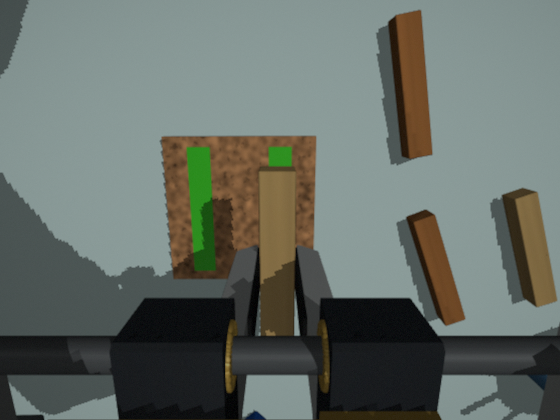

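The wrist view shows the slat held straight above the right stripe, with the free left stripe at (202,210). I place it and move on to the slat at (438,184).

Emit:
{"op": "arm_command", "data": {"plan": [[-1,0.001,0,0.04,0],[-1,0,0,0.04,0],[-1,0,0,0.0182,0],[-1,0,0,0,0],[0.05,0,0,0,0],[0.05,0,0,0,0],[0.05,0,0,-0.033,0],[0.05,0,0,-0.033,0],[0.05,0,0,-0.033,0],[0.05,0,0,0,-0.095],[0.05,0,0,0,-0.095],[0.05,0.0184,0.0282,0,0],[0.05,0.0184,0.0282,0,0],[0.05,0.0184,0.0282,0,0],[0.05,0.0184,0.0282,0,0],[0.05,0,0,0.03,0],[0.05,0,0,0,0]]}}

```text
clock: 6.78
eef_pos: [437.5, 183.7, 78.3]
eef_rot: [-3.141, -0.003, 3.072]
wrist_force: [0.7, -0.4, 0.3]
finger_gap: 49.4
finger_force: 0.0
```

```bash
cat >> go.py <<'E'
def wrist(lo=8,hi=28):
    c=cam("wrist"); P=cloud(c)
    for b in blobs(P,c["img"],lo,hi,1500,60000): print("w",[round(float(x),2) for x in b[:8]],b[8])
    return c
E
python3 - <<'E'
from go import *
wrist(); wrist(20,32); rel(438.2,183.6,-.07); s=manip.read_state(); print(s["finger_gap"],s["eef_pos"],s["clock"])
E
```

```text
w [277.65, 224.41, 438.32, 183.35, 100.37, 18.06, -0.07, 17.67] [ 14 163  91]
turn -0.000 -> psi 3.072; tool dx 0.6 dy -0.1; z 80.0 j6~-1.18
49.427657911617786 [438.80873152 183.65281483  80.02629381] 6.875
```

Emit:
{"op": "arm_command", "data": {"plan": [[0.05,0,0,0.04,0],[0.05,0,0,0.0365,0],[-1,0,0,0,0],[-1,0,0,0,0],[-1,0,0,0,0],[-1,0,0,0,0],[-1,0,0,-0.0333,0],[-1,0,0,-0.0333,0],[-1,0,0,-0.0333,0],[-1,0,0,0,0.095],[-1,0,0,0,0.095],[-1,-0.0187,-0.0321,0,0],[-1,-0.0187,-0.0321,0,0],[-1,-0.0187,-0.0321,0,0],[-1,-0.0187,-0.0321,0,0],[-1,-0.0187,-0.0321,0,0],[-1,0,0,0.04,0],[-1,0,0,0.03,0],[-1,0,0,0,0]]}}

```text
clock: 9.25
eef_pos: [486.5, 4.6, 31.4]
eef_rot: [-3.141, -0.004, 2.882]
wrist_force: [0.4, 0.6, 0.7]
finger_gap: 17.6
finger_force: 30.0
```

```bash
python3 - <<'E'
from go import *
wrist();wrist(18,30); rel(487.2,4.4,-.26); s=manip.read_state(); print(s["finger_gap"],s["eef_pos"],s["clock"],s["finger_force"])
look()
a=(487.2,4.4,0,2.882)
for t in ((587,181,.12),(588,259,.1)): rel(*t,cur=a)
E
```

```text
w [390.27, 228.81, 493.55, 68.34, 83.7, 18.88, -0.26, 22.01] [ 19 124 113]
w [391.34, 228.62, 492.13, 68.93, 80.58, 18.68, -0.26, 23.38] [ 19 123 122]
turn 0.000 -> psi 2.882; tool dx 0.8 dy -0.4; z 33.6 j6~-1.38
17.771128433101882 [488.07141697   4.59465696  33.64827985] 9.35 30.00002235174179
top [(588, 259, np.float64(0.1)), (586, 181, np.float64(0.12)), (583, 329, np.float64(0.04)), (570, 408, np.float64(-0.05)), (444, 410, np.float64(0.06))]
side [(589, 180, np.float64(0.05)), (590, 259, np.float64(0.23)), (584, 329, np.float64(0.06)), (571, 405, np.float64(-0.08)), (445, 410, np.float64(0.08))]
turn -0.380 -> psi 3.262; tool dx -120.2 dy 163.4; z 0.0 j6~-1.38
turn -0.360 -> psi 3.242; tool dx -125.7 dy 243.3; z 0.0 j6~-1.38
```

Emit:
{"op": "arm_command", "data": {"plan": [[-1,0,0,0.0232,0],[-1,0,0,0,0],[0.05,0,0,0,0],[0.05,0,0,0,0],[0.05,0,0,-0.033,0],[0.05,0,0,-0.033,0],[0.05,0,0,-0.033,0],[0.05,0,0,0,-0.13],[0.05,0,0,0,-0.13],[0.05,0,0,0,-0.12],[0.05,-0.024,0.0327,0,0],[0.05,-0.024,0.0327,0,0],[0.05,-0.024,0.0327,0,0],[0.05,-0.024,0.0327,0,0],[0.05,-0.024,0.0327,0,0],[0.05,0,0,0.03,0],[0.05,0,0,0,0]]}}

```text
clock: 11.58
eef_pos: [585.9, 181.2, 76.8]
eef_rot: [-3.141, -0.004, -3.021]
wrist_force: [-0.2, -1.2, -0.6]
finger_gap: 49.2
finger_force: 0.0
```

```bash
python3 - <<'E'
from go import *
wrist(); rel(587,181,.12); s=manip.read_state(); print(s["finger_gap"],s["eef_pos"],s["clock"])
c=cam("top");P=cloud(c)
print([[round(float(x),2) for x in b[:8]] for b in blobs(P,c["img"],16,32,60)if 80<b[4]<115 and b[5]<40])
cx=np.array([495.5,35.3]);a=-.26
for s_ in(1,-1): print(cx+s_*32*np.array([np.cos(a),np.sin(a)]))
rel(*(cx+32*np.array([np.cos(a),np.sin(a)])),a+np.pi/2,cur=(587,181,0,3.262))
E
```

```text
w [17.5, 54.8, 496.02, 3.47, 82.97, 17.2, -0.27, 19.75] [ 14 175  70]
w [115.31, 78.68, 500.87, 63.45, 100.14, 26.38, -0.27, 21.85] [ 19 125 104]
w [276.45, 224.51, 585.99, 180.4, 100.21, 17.89, 0.11, 17.63] [ 14 162 101]
w [384.76, 235.0, 587.9, 258.14, 99.3, 18.93, 0.09, 17.01] [ 19 122 113]
w [482.52, 237.82, 579.08, 327.67, 91.72, 19.58, 0.05, 16.39] [ 19 124 103]
turn 0.000 -> psi -3.022; tool dx -0.3 dy -0.1; z 78.4 j6~-1.45
49.793013342646915 [586.71481573 181.06268384  78.37987689] 11.625
[[131.49, 168.09, 656.38, 500.34, 98.18, 18.54, -0.95, 18.28], [188.66, 193.7, 583.54, 327.99, 97.88, 18.13, 0.01, 18.2], [161.68, 198.33, 569.56, 408.16, 98.19, 19.09, -0.05, 18.54], [277.57, 219.45, 501.81, 66.93, 99.32, 17.78, -0.26, 23.72], [299.11, 224.12, 487.25, 4.46, 99.61, 17.74, -0.26, 23.7], [126.99, 224.84, 491.96, 510.48, 98.42, 18.89, 0.47, 18.55], [477.16, 239.71, 438.54, -512.78, 105.51, 17.62, -0.15, 23.92], [160.57, 240.15, 444.25, 410.05, 99.28, 19.31, 0.05, 18.42], [116.73, 273.21, 348.62, 535.87, 98.15, 18.86, 0.31, 18.34]]
[526.4244793   27.07342234]
[464.5755207   43.52657766]
turn -1.190 -> psi 4.452; tool dx 164.3 dy 19.0; z 0.0 j6~-1.45
```

Emit:
{"op": "arm_command", "data": {"plan": [[0.05,0,0,0.04,0],[0.05,0,0,0.035,0],[-1,0,0,0,0],[-1,0,0,0,0],[-1,0,0,0,0],[-1,0,0,0,0],[-1,0,0,-0.04,0],[-1,0,0,-0.04,0],[-1,0,0,-0.04,0.1774],[-1,0,0,0,0.1774],[-1,0,0,0,0.1774],[-1,0,0,0,0.1774],[-1,0,0,0,0.1774],[-1,0,0,0,0.1774],[-1,0,0,0,0.1774],[-1,0,0,0,0.1774],[-1,0,0,0,0.1774],[-1,0,0,0,0.1774],[-1,0,0,0,0.1774]]}}

```text
clock: 14.05
eef_pos: [587.1, 181.3, 123.7]
eef_rot: [3.141, -0.0, 1.305]
wrist_force: [0.2, 0.9, 1.1]
finger_gap: 17.8
finger_force: 30.0
```

Emit:
{"op": "arm_command", "data": {"plan": [[-1,-0.0328,-0.004,0,0],[-1,-0.0328,-0.004,0,0],[-1,-0.0328,-0.004,0,0],[-1,-0.0328,-0.004,0,0],[-1,-0.0328,-0.004,0,0],[-1,0,0,0.03,0],[-1,0,0,0,0]]}}

```text
clock: 14.92
eef_pos: [524.6, 27.7, 92.4]
eef_rot: [-3.139, 0.001, 1.31]
wrist_force: [0.4, 0.5, 0.4]
finger_gap: 17.5
finger_force: 30.0
```

```bash
python3 - <<'E'
from go import *
rel(525.5,27.5,1.311); s=manip.read_state(); print(s["finger_gap"],s["eef_pos"],s["clock"],s["finger_force"])
c=cam("wrist"); cv2.imwrite("pics/w3.png",c["img"])
look()
E
```

```text
turn -0.001 -> psi 1.311; tool dx 0.0 dy 0.9; z 92.4 j6~0.24
17.459093658857782 [524.60508504  27.73776786  92.36244891] 14.925 29.997399151325226
top [(588, 259, np.float64(0.09)), (584, 328, np.float64(0.04)), (570, 409, np.float64(-0.04)), (444, 410, np.float64(0.07))]
side [(589, 259, np.float64(0.09)), (584, 327, np.float64(-0.02)), (572, 408, np.float64(-0.04)), (445, 410, np.float64(0.03))]
```

View pics/w3.png

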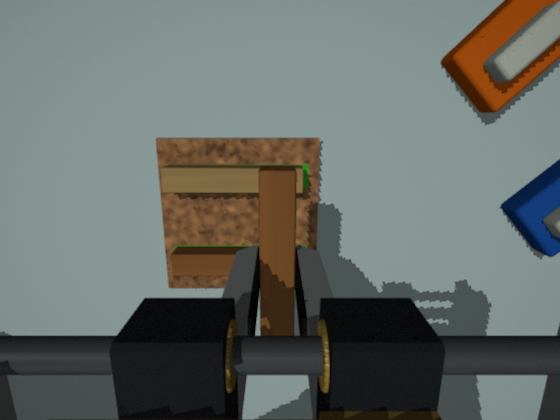

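Held slat is above the stamp-side end, crossing the two placed ones squarely. I set it down and fetch the slat at (588,259).

Emit:
{"op": "arm_command", "data": {"plan": [[-1,0,0,0.04,0],[-1,0,0,0.0245,0],[-1,0,0,0,0],[0.05,0,0,0,0],[0.05,0,0,0,0],[0.05,0,0,-0.035,0],[0.05,0,0,-0.035,0],[0.05,0,0,-0.03,-0.1746],[0.05,0,0,0,-0.1746],[0.05,0,0,0,-0.1746],[0.05,0,0,0,-0.1746],[0.05,0,0,0,-0.1746],[0.05,0,0,0,-0.1746],[0.05,0,0,0,-0.1746],[0.05,0,0,0,-0.1746],[0.05,0,0,0,-0.1746],[0.05,0,0,0,-0.1746],[0.05,0,0,0,-0.1746]]}}

```text
clock: 17.32
eef_pos: [525.7, 28.0, 129.6]
eef_rot: [-3.142, 0.001, -3.046]
wrist_force: [1.6, -0.2, -0.1]
finger_gap: 49.1
finger_force: 0.0
```

Emit:
{"op": "arm_command", "data": {"plan": [[0.05,-0.0119,0.0321,0,0],[0.05,-0.0119,0.0321,0,0],[0.05,-0.0119,0.0321,0,0],[0.05,-0.0119,0.0321,0,0],[0.05,-0.0119,0.0321,0,0],[0.05,-0.0119,0.0321,0,0],[0.05,-0.0119,0.0321,0,0],[0.05,0,0,0.03,0],[0.05,0,0,0.02,0],[0.05,0,0,0,0]]}}

```text
clock: 18.58
eef_pos: [587.9, 258.6, 77.8]
eef_rot: [-3.141, -0.003, -3.053]
wrist_force: [-0.5, 0.4, 0.7]
finger_gap: 49.1
finger_force: 0.0
```

```bash
python3 - <<'E'
from go import *
wrist(); rel(588,258.7,.09); s=manip.read_state(); print(s["finger_gap"],s["eef_pos"],s["clock"])
c=cam("top");P=cloud(c)
print([[round(float(x),2) for x in b[:8]] for b in blobs(P,c["img"],36,50,40)if 60<b[4]<115 and b[5]<40])
E
```

```text
w [8.04, 50.0, 502.64, 80.21, 94.43, 13.04, -0.23, 15.38] [ 19 135  53]
w [534.94, 56.27, 461.17, 410.78, 67.21, 19.87, 0.07, 16.37] [ 20 125  94]
w [490.1, 218.27, 570.7, 407.68, 100.1, 20.03, -0.05, 16.43] [ 14 168  82]
w [277.25, 224.45, 588.51, 258.27, 100.53, 18.05, 0.09, 17.63] [ 20 121 112]
w [376.85, 221.49, 583.0, 328.2, 99.69, 18.73, 0.04, 17.1] [ 19 124 109]
turn -0.001 -> psi -3.052; tool dx 0.5 dy -0.1; z 79.1 j6~-1.30
49.57518859482232 [588.50871125 258.80798033  79.12885041] 18.625
[[290.6, 210.74, 525.63, 29.22, 99.1, 17.87, 1.31, 41.31], [480.63, 238.41, 439.59, -512.5, 102.83, 4.67, -0.01, 43.16], [404.77, 246.71, 420.24, -295.95, 69.37, 29.09, 0.31, 39.95], [412.6, 267.87, 359.5, -316.17, 75.51, 23.82, -1.25, 37.96]]
```

Emit:
{"op": "arm_command", "data": {"plan": [[0.05,0,0,0.04,0],[0.05,0,0,0.0355,0],[-1,0,0,0,0],[-1,0,0,0,0],[-1,0,0,0,0],[-1,0,0,0,0],[-1,0,0,-0.04,0],[-1,0,0,-0.04,0],[-1,0,0,-0.04,0.1746],[-1,0,0,0,0.1746],[-1,0,0,0,0.1746],[-1,0,0,0,0.1746],[-1,0,0,0,0.1746],[-1,0,0,0,0.1746],[-1,0,0,0,0.1746],[-1,0,0,0,0.1746],[-1,0,0,0,0.1746],[-1,0,0,0,0.1746],[-1,0,0,0,0.1746]]}}

```text
clock: 21.05
eef_pos: [588.5, 259.2, 123.7]
eef_rot: [3.142, -0.0, 1.305]
wrist_force: [0.5, 0.0, -0.5]
finger_gap: 17.6
finger_force: 30.0
```

Emit:
{"op": "arm_command", "data": {"plan": [[-1,-0.03,-0.0081,0,0],[-1,-0.03,-0.0081,0,0],[-1,-0.03,-0.0081,0,0],[-1,-0.03,-0.0081,0,0],[-1,-0.03,-0.0081,0,0],[-1,-0.03,-0.0081,0,0],[-1,-0.03,-0.0081,0,0],[-1,-0.03,-0.0081,0,0],[-1,0,0,0.03,0],[-1,0,0,0.03,0],[-1,0,0,0,0]]}}

```text
clock: 22.42
eef_pos: [463.1, 43.9, 62.4]
eef_rot: [-3.139, 0.001, 1.31]
wrist_force: [1.0, 0.1, 0.5]
finger_gap: 17.6
finger_force: 30.0
```

```bash
python3 - <<'E'
from go import *
rel(464,43.9,1.311); s=manip.read_state(); print(s["finger_gap"],s["eef_pos"],s["clock"],s["finger_force"])
look()
rel(584,328.3,.04,cur=(464,43.9,0,1.311))
E
```

```text
turn -0.001 -> psi 1.311; tool dx 0.2 dy 0.9; z 62.4 j6~0.28
17.63820267430285 [463.10499498  43.88506988  62.41680957] 22.425 29.99997764825821
top [(583, 328, np.float64(0.03)), (570, 408, np.float64(-0.04)), (444, 410, np.float64(0.07))]
side [(584, 329, np.float64(0.04)), (572, 409, np.float64(-0.06)), (444, 409, np.float64(0.06))]
turn 1.271 -> psi 0.040; tool dx 131.3 dy -279.4; z 0.0 j6~0.28
```

Emit:
{"op": "arm_command", "data": {"plan": [[-1,0,0,0.0345,0],[-1,0,0,0,0],[0.05,0,0,0,0],[0.05,0,0,0,0],[0.05,0,0,-0.035,0],[0.05,0,0,-0.035,0],[0.05,0,0,-0.03,-0.17],[0.05,0,0,0,-0.17],[0.05,0,0,0,-0.17],[0.05,0,0,0,-0.17],[0.05,0,0,0,-0.17],[0.05,0,0,0,-0.17],[0.05,0,0,0,-0.17],[0.05,0,0,0,-0.17],[0.05,0,0,0,-0.17],[0.05,0,0,0,-0.17],[0.05,0,0,0,-0.17]]}}

```text
clock: 24.65
eef_pos: [464.1, 44.0, 129.6]
eef_rot: [3.142, 0.001, -3.097]
wrist_force: [0.7, -0.2, -0.2]
finger_gap: 49.0
finger_force: 0.0
```

Emit:
{"op": "arm_command", "data": {"plan": [[0.05,-0.0146,0.031,0,0],[0.05,-0.0146,0.031,0,0],[0.05,-0.0146,0.031,0,0],[0.05,-0.0146,0.031,0,0],[0.05,-0.0146,0.031,0,0],[0.05,-0.0146,0.031,0,0],[0.05,-0.0146,0.031,0,0],[0.05,-0.0146,0.031,0,0],[0.05,-0.0146,0.031,0,0],[0.05,0,0,0.03,0],[0.05,0,0,0.02,0],[0.05,0,0,0,0]]}}

```text
clock: 26.15
eef_pos: [583.9, 327.2, 77.7]
eef_rot: [-3.14, -0.003, -3.103]
wrist_force: [-1.0, 0.2, 0.9]
finger_gap: 49.2
finger_force: 0.0
```

```bash
cat >> go.py <<'E'
def tower(lo,hi):
    c=cam("top");P=cloud(c)
    print([[round(float(x),2) for x in b[:8]] for b in blobs(P,c["img"],lo,hi,40)if 60<b[4]<115 and b[5]<40 and abs(b[2]-495)<90 and abs(b[3]-35)<90])
E
python3 - <<'E'
from go import *
wrist(); rel(584,328.3,.04); s=manip.read_state(); print(s["finger_gap"],s["eef_pos"],s["clock"])
tower(36,50)
cur=(584,328.3,0,3.18); C=np.array([494.8,36]);n=np.array([.257,.966])
p=rel(*(C+32*n),-.26,cur=cur); rel(570.5,408,-.05,cur=p); q=rel(*(C-32*n),-.26,cur=(570.5,408,0,3.09)); rel(444.3,410,.06,cur=q)
print(p,q)
E
```

```text
w [418.41, 49.92, 464.49, 411.11, 60.39, 18.92, 0.07, 16.89] [ 19 124 107]
w [547.93, 74.53, 489.98, 499.29, 89.69, 17.1, 0.29, 15.09] [ 29 207  90]
w [393.53, 209.68, 570.59, 407.96, 100.08, 18.83, -0.05, 16.96] [ 14 165  91]
w [279.49, 222.81, 583.02, 328.17, 99.87, 17.99, 0.05, 17.66] [ 19 122 115]
w [530.88, 308.78, 641.92, 521.46, 47.86, 20.53, -0.95, 15.92] [ 26 228 114]
turn -0.002 -> psi -3.102; tool dx 0.5 dy 0.8; z 79.2 j6~-1.15
49.402606001831 [584.54499701 327.47602451  79.15902425] 26.2
[[290.56, 210.86, 525.37, 29.34, 99.17, 18.11, 1.31, 41.67], [285.63, 232.22, 464.03, 44.37, 99.49, 17.84, 1.31, 41.58]]
turn 0.298 -> psi 2.882; tool dx 11.1 dy -273.4; z 0.0 j6~-1.15
turn -0.210 -> psi 3.092; tool dx -50.3 dy 344.0; z 0.0 j6~-1.15
turn 0.208 -> psi 2.882; tool dx -22.5 dy -410.9; z 0.0 j6~-1.15
turn -0.320 -> psi 3.202; tool dx 17.9 dy 406.7; z 0.0 j6~-1.15
(np.float64(503.024), np.float64(66.912), np.float64(0.0), 2.881592653589793) (np.float64(486.576), np.float64(5.088000000000001), np.float64(0.0), 2.8815926535897933)
```

Emit:
{"op": "arm_command", "data": {"plan": [[0.05,0,0,0.04,0],[0.05,0,0,0.0355,0],[-1,0,0,0,0],[-1,0,0,0,0],[-1,0,0,0,0],[-1,0,0,0,0],[-1,0,0,-0.04,0],[-1,0,0,-0.04,0],[-1,0,0,-0.04,0],[-1,0,0,0,0.149],[-1,0,0,0,0.149],[-1,0.0012,-0.0304,0,0],[-1,0.0012,-0.0304,0,0],[-1,0.0012,-0.0304,0,0],[-1,0.0012,-0.0304,0,0],[-1,0.0012,-0.0304,0,0],[-1,0.0012,-0.0304,0,0],[-1,0.0012,-0.0304,0,0],[-1,0.0012,-0.0304,0,0],[-1,0.0012,-0.0304,0,0]]}}

```text
clock: 28.75
eef_pos: [503.7, 65.2, 123.8]
eef_rot: [3.141, 0.001, 2.882]
wrist_force: [0.3, 0.7, -1.4]
finger_gap: 17.8
finger_force: 30.0
```

```bash
python3 - <<'E'
from go import *
rel(503,66.9,-.26); s=manip.read_state(); print(s["finger_gap"],s["eef_pos"],s["clock"],s["finger_force"])
look()
E
```

```text
turn 0.001 -> psi 2.882; tool dx 1.1 dy 1.4; z 123.8 j6~-1.25
17.776206645836425 [503.68937781  65.24414178 123.8230679 ] 28.75 30.000390708446503
top [(570, 408, np.float64(-0.06)), (444, 411, np.float64(0.07))]
side [(572, 408, np.float64(-0.06)), (445, 410, np.float64(0.07))]
```

Emit:
{"op": "arm_command", "data": {"plan": [[-1,0.001,0.001,0.04,0],[-1,0,0,0.0375,0],[-1,0,0,0,0],[0.05,0,0,0,0],[0.05,0,0,0,0],[0.05,0,0,-0.04,0],[0.05,0,0,-0.04,0],[0.05,0,0,0,-0.105],[0.05,0,0,0,-0.105],[0.05,-0.0046,0.0313,0,0],[0.05,-0.0046,0.0313,0,0],[0.05,-0.0046,0.0313,0,0],[0.05,-0.0046,0.0313,0,0],[0.05,-0.0046,0.0313,0,0],[0.05,-0.0046,0.0313,0,0],[0.05,-0.0046,0.0313,0,0],[0.05,-0.0046,0.0313,0,0],[0.05,-0.0046,0.0313,0,0],[0.05,-0.0046,0.0313,0,0],[0.05,-0.0046,0.0313,0.04,0]]}}

```text
clock: 31.35
eef_pos: [572.4, 410.9, 89.4]
eef_rot: [3.138, 0.006, 3.092]
wrist_force: [0.3, -0.8, 1.1]
finger_gap: 49.6
finger_force: 0.0
```

```bash
python3 - <<'E'
from go import *
wrist(); rel(570.5,408,-.05); s=manip.read_state(); print(s["finger_gap"],s["eef_pos"],s["clock"])
tower(52,70)
E
```

```text
w [268.88, 55.75, 459.62, 411.09, 69.89, 18.03, 0.07, 17.7] [ 20 118 112]
w [415.47, 99.49, 492.7, 510.27, 99.99, 18.81, 0.47, 17.0] [ 29 206 125]
w [273.38, 216.46, 570.47, 407.91, 100.26, 17.95, -0.05, 17.68] [ 14 153  95]
turn 0.003 -> psi 3.092; tool dx -1.4 dy -4.1; z 80.1 j6~-0.95
49.35593060550072 [569.30159218 412.17064986  80.14252725] 31.4
[[277.21, 218.84, 501.86, 67.66, 99.54, 17.81, -0.26, 59.68]]
```

Emit:
{"op": "arm_command", "data": {"plan": [[0.05,0,0,0,0],[0.05,0,0,0,0]]}}

```text
clock: 31.7
eef_pos: [571.5, 408.3, 88.0]
eef_rot: [3.14, 0.002, 3.092]
wrist_force: [0.7, -0.3, -0.6]
finger_gap: 49.3
finger_force: 0.0
```

Emit:
{"op": "arm_command", "data": {"plan": [[0.05,0,0,0.04,0],[0.05,0,0,0.043,0],[0.05,0,0,0,0],[-1,0,0,0,0],[-1,0,0,0,0],[-1,0,0,0,0],[-1,0,0,0,0],[-1,0,0,-0.04,0],[-1,0,0,-0.04,0],[-1,0,0,-0.04,0],[-1,0,0,0,0.105],[-1,0,0,0,0.105]]}}

```text
clock: 33.2
eef_pos: [570.8, 408.8, 123.5]
eef_rot: [3.141, 0.0, 2.879]
wrist_force: [-0.1, 0.2, -0.2]
finger_gap: 17.7
finger_force: 30.0
```

Emit:
{"op": "arm_command", "data": {"plan": [[-1,-0.0017,-0.0317,0,0],[-1,-0.0017,-0.0317,0,0],[-1,-0.0017,-0.0317,0,0],[-1,-0.0017,-0.0317,0,0],[-1,-0.0017,-0.0317,0,0],[-1,-0.0017,-0.0317,0,0],[-1,-0.0017,-0.0317,0,0],[-1,-0.0017,-0.0317,0,0],[-1,-0.0017,-0.0317,0,0],[-1,-0.0017,-0.0317,0,0],[-1,-0.0017,-0.0317,0,0],[-1,-0.0017,-0.0317,0,0],[-1,-0.0017,-0.0317,0,0],[-1,0,0,0,0],[-1,0,0,0,0]]}}

```text
clock: 35.08
eef_pos: [486.7, 5.2, 123.1]
eef_rot: [3.141, 0.0, 2.882]
wrist_force: [-1.0, 0.8, -0.3]
finger_gap: 17.9
finger_force: 30.0
```

```bash
python3 - <<'E'
from go import *
rel(486.6,5.1,-.26); s=manip.read_state(); print(s["finger_gap"],s["eef_pos"],s["clock"],s["finger_force"])
look()
E
```

```text
turn 0.001 -> psi 2.882; tool dx 0.1 dy -0.1; z 123.1 j6~-1.38
17.943476835989006 [486.68279525   5.17545523 123.08264059] 35.075 29.999843537807465
top [(444, 410, np.float64(0.07))]
side [(445, 410, np.float64(0.09))]
```

Emit:
{"op": "arm_command", "data": {"plan": [[-1,0,0,0.04,0],[-1,0,0,0.037,0],[-1,0,0,0,0],[0.05,0,0,0,0],[0.05,0,0,0,0],[0.05,0,0,-0.04,0],[0.05,0,0,-0.04,0],[0.05,0,0,0,-0.16],[0.05,0,0,0,-0.16]]}}

```text
clock: 36.3
eef_pos: [486.8, 4.8, 127.0]
eef_rot: [-3.141, 0.002, -3.075]
wrist_force: [-0.2, -1.0, -0.2]
finger_gap: 49.2
finger_force: 0.0
```

Emit:
{"op": "arm_command", "data": {"plan": [[0.05,0.0014,0.0313,0,0],[0.05,0.0014,0.0313,0,0],[0.05,0.0014,0.0313,0,0],[0.05,0.0014,0.0313,0,0],[0.05,0.0014,0.0313,0,0],[0.05,0.0014,0.0313,0,0],[0.05,0.0014,0.0313,0,0],[0.05,0.0014,0.0313,0,0],[0.05,0.0014,0.0313,0,0],[0.05,0.0014,0.0313,0,0],[0.05,0.0014,0.0313,0,0],[0.05,0.0014,0.0313,0,0],[0.05,0.0014,0.0313,0,0],[0.05,0,0,0.04,0],[0.05,0,0,0,0],[0.05,0,0,0,0]]}}

```text
clock: 38.3
eef_pos: [444.1, 409.9, 87.5]
eef_rot: [3.141, 0.001, -3.081]
wrist_force: [0.5, 0.2, 0.4]
finger_gap: 49.7
finger_force: 0.0
```

```bash
python3 - <<'E'
from go import *
wrist(); rel(444.3,410,.06); s=manip.read_state(); print(s["finger_gap"],s["eef_pos"],s["clock"])
tower(52,70)
rel(463.9,44.3,1.311,cur=(444.3,410,0,3.205));rel(525.7,27.7,1.311,cur=(444.3,410,0,3.205))
E
```

```text
w [471.66, 95.45, 349.66, 536.19, 100.07, 19.67, 0.3, 16.67] [110 194 108]
w [277.7, 219.92, 444.34, 409.97, 99.63, 18.05, 0.07, 17.65] [ 19 120 115]
w [393.05, 264.33, 473.46, 500.56, 58.38, 18.3, 0.47, 17.05] [ 26 230 131]
turn 0.000 -> psi -3.082; tool dx 0.0 dy -0.0; z 87.8 j6~-0.95
49.464836577545746 [444.31515391 410.00586382  87.80401259] 38.35
[[277.2, 218.91, 501.51, 67.62, 98.72, 17.88, -0.25, 59.67], [299.51, 224.17, 486.15, 4.96, 99.03, 17.9, -0.26, 59.65]]
turn -1.248 -> psi 4.453; tool dx 348.4 dy -112.9; z 0.0 j6~-0.95
turn -1.248 -> psi 4.453; tool dx 348.6 dy -176.9; z 0.0 j6~-0.95
```

Emit:
{"op": "arm_command", "data": {"plan": [[0.05,0,0,0.04,0],[0.05,0,0,0.044,0],[-1,0,0,0,0],[-1,0,0,0,0],[-1,0,0,0,0],[-1,0,0,0,0],[-1,0,0,-0.045,0],[-1,0,0,-0.045,0],[-1,0,0,-0.04,0.1718],[-1,0,0,0,0.1718],[-1,0,0,0,0.1718],[-1,0,0,0,0.1718],[-1,0,0,0,0.1718],[-1,0,0,0,0.1718],[-1,0,0,0,0.1718],[-1,0,0,0,0.1718],[-1,0,0,0,0.1718],[-1,0,0,0,0.1718],[-1,0,0,0,0.1718]]}}

```text
clock: 40.78
eef_pos: [443.6, 409.7, 132.0]
eef_rot: [-3.142, 0.0, 1.307]
wrist_force: [0.6, 0.5, 0.2]
finger_gap: 17.6
finger_force: 30.0
```

Emit:
{"op": "arm_command", "data": {"plan": [[-1,-0.0317,0.0102,0,0],[-1,-0.0317,0.0102,0,0],[-1,-0.0317,0.0102,0,0],[-1,-0.0317,0.0102,0,0],[-1,-0.0317,0.0102,0,0],[-1,-0.0317,0.0102,0,0],[-1,-0.0317,0.0102,0,0],[-1,-0.0317,0.0102,0,0],[-1,-0.0317,0.0102,0,0],[-1,-0.0317,0.0102,0,0],[-1,-0.0317,0.0102,0,0],[-1,0,0,0,0],[-1,0,0,0,0]]}}

```text
clock: 42.4
eef_pos: [463.1, 44.4, 132.1]
eef_rot: [3.141, -0.0, 1.312]
wrist_force: [-0.3, -0.4, -0.2]
finger_gap: 17.8
finger_force: 30.0
```

```bash
python3 - <<'E'
from go import *
rel(463.6,44.4,1.311); s=manip.read_state(); print(s["finger_gap"],s["eef_pos"],s["clock"],s["finger_force"])
look()
E
```

```text
turn 0.001 -> psi 1.311; tool dx 0.1 dy 0.5; z 132.1 j6~0.28
17.80254441965519 [463.05035536  44.41066281 132.06905154] 42.4 29.998307526111603
top []
side []
```

Emit:
{"op": "arm_command", "data": {"plan": [[-1,0,0,0.04,0],[-1,0,0,0.028,0],[-1,0,0,0,0],[0.05,0,0,0,0],[0.05,0,0,0,0],[0.05,0,0,-0.045,0],[0.05,0,0,-0.045,0],[0.05,0,0,-0.01,0.167],[0.05,0,0,0,0.167],[0.05,0,0,0,0.167],[0.05,0,0,0,0.167],[0.05,0,0,0,0.167],[0.2,0,0,0,0.167]]}}

```text
clock: 44.12
eef_pos: [463.1, 44.1, 164.4]
eef_rot: [3.141, -0.001, 0.305]
wrist_force: [0.8, -0.5, -0.3]
finger_gap: 55.1
finger_force: 0.0
```

Emit:
{"op": "arm_command", "data": {"plan": [[0.2,-0.0132,0.0283,0,0],[0.2,-0.0132,0.0283,0,0],[0.2,-0.0132,0.0283,0,0],[0.2,-0.0132,0.0283,0,0],[0.2,-0.0132,0.0283,0,0],[0.2,-0.0132,0.0283,0,0],[0.2,-0.0132,0.0283,0,0],[0.2,-0.0132,0.0283,0,0],[0.2,-0.0132,0.0283,0,0],[0.2,-0.0132,0.0283,0,0],[0.2,-0.0132,0.0283,0,0],[0.2,0,0,0,0],[0.2,0,0,0,0]]}}

```text
clock: 45.75
eef_pos: [420.0, -296.2, 164.1]
eef_rot: [-3.142, -0.0, 0.311]
wrist_force: [0.4, 0.5, 0.4]
finger_gap: 56.0
finger_force: 0.0
```

```bash
python3 - <<'E'
from go import *
c=wrist(34,46); cv2.imwrite("pics/w4.png",c["img"]); P=cloud(c)
h=cv2.cvtColor(c["img"],cv2.COLOR_BGR2HSV)
m=(h[...,0]<25)&(h[...,1]>70)&(P[...,2]>36)&(P[...,2]<46); q=P[m]; print("block",m.sum(),cv2.minAreaRect(q[:,:2].astype(np.float32)),np.percentile(q[:,2],[5,50,95]))
m=(h[...,1]<60)&(P[...,2]>24)&(P[...,2]<36)&(P[...,0]>450)&(P[...,0]<540); q=P[m]; mu=q.mean(0); ev=np.linalg.eigh(np.cov((q-mu)[:,:2].T))[1][:,1]; print("rod",m.sum(),mu,np.arctan(ev[1]/ev[0]),q[:,0].max())
rel(420,-296,.31); s=manip.read_state(); print(s["finger_gap"],s["eef_pos"],s["clock"])
tower(72,86); tower(52,64); c=cam("top"); cv2.imwrite("pics/top2.png",c["img"])
E
```

```text
w [277.11, 204.52, 418.81, -297.14, 70.71, 28.08, 0.32, 39.63] [ 14 159 106]
w [277.83, 272.53, 358.24, -317.14, 76.05, 25.41, -1.26, 36.59] [60 20 13]
block 4071 ((434.09552001953125, -400.19268798828125), (125.82730865478516, 246.21707153320312), 10.672978401184082) [37.08694446 39.84868131 44.79288857]
rod 1291 [ 483.66713344 -275.67121655   27.93572036] 0.32092343421839753 518.7532039538149
turn 0.001 -> psi 0.310; tool dx -0.1 dy -0.0; z 164.1 j6~0.57
56.0726680202793 [ 420.12667507 -295.98481802  164.12124136] 45.8
[[285.97, 233.0, 461.82, 43.36, 99.73, 17.5, 1.32, 77.67]]
[[278.38, 214.25, 514.31, 64.28, 71.97, 17.93, -0.25, 59.4], [300.61, 219.7, 498.73, 1.57, 73.39, 17.79, -0.26, 59.48]]
```

View pics/w4.png

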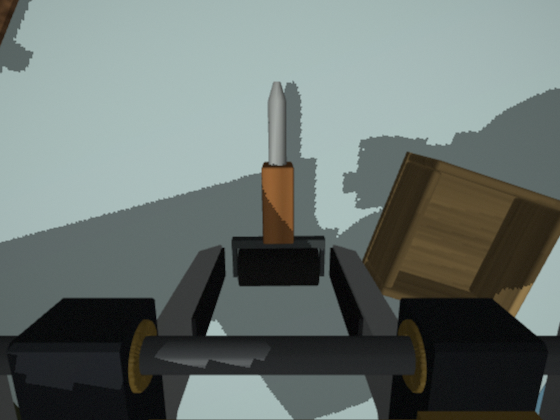

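The wrist view shows the brayer's grip at (277,204) with the rod forward, the right way up and clear of the box. I grasp it now.

Emit:
{"op": "arm_command", "data": {"plan": [[0.2,-0.0016,0.0006,0.04,-0.01],[0.2,0,0,0.04,0],[0.2,0,0,0.04,0],[0.2,0,0,0.03,0],[0.2,0,0,0.01,0],[0.2,0,0,0,0],[-1,0,0,0,0],[-1,0,0,0,0],[-1,0,0,0,0],[-1,0,0,0,0],[-1,0,0,0,0],[-1,0,0,0,0]], "newtons": 45}}

```text
clock: 47.45
eef_pos: [418.8, -297.9, 4.4]
eef_rot: [3.141, -0.0, 0.321]
wrist_force: [-1.2, 1.2, 6.4]
finger_gap: 27.8
finger_force: 45.0
```

Emit:
{"op": "arm_command", "data": {"plan": [[-1,0,0,-0.02,0],[-1,0,0,-0.023,0],[-1,0,0,-0.02,0],[-1,0,0,0,0.139],[-1,0,0,0,0.139],[-1,0,0,0,0.139],[-1,0,0,0,0.14],[-1,0.0165,-0.0218,0,0],[-1,0.0165,-0.0218,0,0],[-1,0.0165,-0.0218,0,0],[-1,0.0165,-0.0218,0,0],[-1,0,0,0,0],[-1,0,0,0,0]]}}

```text
clock: 49.08
eef_pos: [502.7, -228.7, 66.7]
eef_rot: [-3.142, 0.001, -0.236]
wrist_force: [0.7, 0.6, -1.6]
finger_gap: 27.6
finger_force: 45.0
```

```bash
python3 - <<'E'
from go import *
s=manip.read_state(); print(s["finger_gap"],s["eef_pos"],s["eef_rot"],s["clock"],s["finger_force"])
for n in("wrist","top","side"):
    c=cam(n); P=cloud(c); np.savez(f"{n}5.npz",P=P,img=c["img"])
    cv2.imwrite(f"pics/{n}5.png",c["img"])
    # clamp top
    m=(P[...,2]>86)&(P[...,2]<98)&(P[...,0]>630)&(P[...,0]<730)&(abs(P[...,1]+269)<50)
    if m.sum()>20:
        k,l,st,_=cv2.connectedComponentsWithStats(m.astype(np.uint8)); i=1+st[1:,4].argmax(); q=P[l==i]
        print(n,"clamp top",m.sum(),cv2.minAreaRect(q[:,:2].astype(np.float32)),q.mean(0))
    m=(P[...,2]>6)&(P[...,2]<15)&(P[...,0]>610)&(P[...,0]<760)&(abs(P[...,1]+272)<80)
    q=P[m]; print("base",cv2.minAreaRect(q[:,:2].astype(np.float32)) if m.sum()>20 else 0)
E
```

```text
27.556528050610556 [ 502.69015263 -228.72655119   66.6823363 ] [-3.14156418e+00  6.43160046e-04 -2.36451347e-01] 49.075 44.981313943862915
base ((636.1388549804688, -260.4697265625), (100.13849639892578, 9.72031307220459), 76.45272064208984)
top clamp top 435 ((676.2470703125, -269.5847473144531), (51.45085525512695, 64.3029556274414), 76.67051696777344) [ 675.88197606 -269.11871261   91.667329  ]
base ((688.3590087890625, -270.7940979003906), (149.8007354736328, 132.29840087890625), 87.28362274169922)
side clamp top 181 ((677.7810668945312, -268.5069580078125), (58.53631591796875, 64.39772033691406), 76.25821685791016) [ 678.15580843 -267.36477954   92.60294447]
base ((685.6774291992188, -271.51708984375), (159.18373107910156, 146.37049865722656), 89.24121856689453)
```

View pics/wrist5.png

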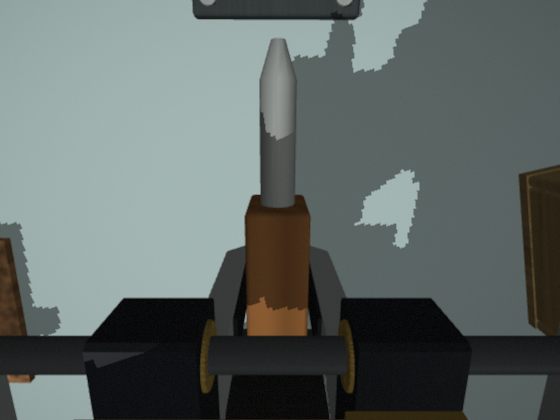

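The wrist view shows the rod straight ahead at (278,120) and the clamp base's front edge at row 15. Next I measure the rod axis relative to the mouth.

```bash
python3 - <<'E'
from go import *
a=-.2365; ex=np.array([np.cos(a),np.sin(a)]); ey=np.array([-np.sin(a),np.cos(a)])
s=manip.read_state(); t=s["eef_pos"]; print("tcp along/lat",t[:2]@ex,t[:2]@ey,t[2],s["eef_rot"])
d=np.load("wrist5.npz"); P=d["P"]
u=P[...,:2]@ex; v=P[...,:2]@ey; z=P[...,2]
tu=t[:2]@ex; tv=t[:2]@ey
for lo in range(38,105,8):
    m=(u>tu+lo)&(u<tu+lo+8)&(abs(v-tv)<20)&(z>55)&(z<130)
    if m.sum()>15: print(lo,m.sum(),"lat",v[m].min().round(1),v[m].max().round(1),"ztop",np.percentile(z[m],97).round(1))
m=(abs(v-tv)<20)&(z>60)&(z<120)&(u>tu+38); print("tip along",u[m].max())
m=(u>tu+5)&(u<tu+34)&(abs(v-tv)<25)&(z>80)&(z<130); print("block lat",np.percentile(v[m],[1,99]),"ztop",np.median(z[m]))
E
```

```text
tcp along/lat 542.3561178381685 -104.86709902810145 66.9190921667412 [ 3.14158418e+00  2.00204387e-04 -2.37268330e-01]
38 613 lat -113.1 -97.3 ztop 92.3
46 631 lat -113.0 -97.5 ztop 92.4
54 650 lat -112.9 -97.6 ztop 92.5
62 678 lat -113.2 -97.2 ztop 92.4
70 734 lat -113.2 -97.3 ztop 92.4
78 739 lat -113.1 -97.4 ztop 92.4
86 720 lat -112.9 -97.5 ztop 92.3
94 498 lat -111.6 -98.9 ztop 90.5
102 158 lat -109.0 -101.5 ztop 88.6
tip along 648.2090473561611
block lat [-129.20938912  -80.58943815] ztop 102.03262797986707
```

Emit:
{"op": "arm_command", "data": {"plan": [[-1,0,-0.001,0.0095,0],[-1,0,0,0,0],[-1,0.015,0,0,0],[-1,0.015,0,0,0],[-1,0.01,0,0,0],[-1,0.01,0,0,0],[-1,0.01,0,0,0],[-1,0.005,0,0,0],[-1,0,0,0,0]]}}

```text
clock: 50.35
eef_pos: [566.7, -242.7, 57.3]
eef_rot: [3.142, 0.0, -0.236]
wrist_force: [0.3, 0.2, -1.7]
finger_gap: 28.0
finger_force: 45.0
```

```bash
cat > ins.py <<'E'
from go import *
a=-.2365; ex=np.array([np.cos(a),np.sin(a)]); ey=np.array([-np.sin(a),np.cos(a)])
s=manip.read_state(); t=s["eef_pos"]; f=s["wrist_force"]
print("to go",(688.2-35.2-t[:2]@ex).round(1),"lat",(t[:2]@ey).round(1),t[2],s["eef_rot"],"F along",f[:2]@ex,"lat",f[:2]@ey,"z",f[2],"M",s["moment"],s["finger_gap"],s["clock"])
E
python3 ins.py; python3 - <<'E'
from go import *
c=cam("wrist"); cv2.imwrite("pics/w6.png",c["img"])
E
```

```text
to go 45.2 lat -103.2 57.31203312742808 [ 3.14158991e+00  1.88219386e-04 -2.36329997e-01] F along 0.24669186097861595 lat 0.30514980720694923 z -1.6804535173931638 M [ 0.0204394   0.1465456  -0.02376983] 27.954367607309816 50.35
```

View pics/w6.png

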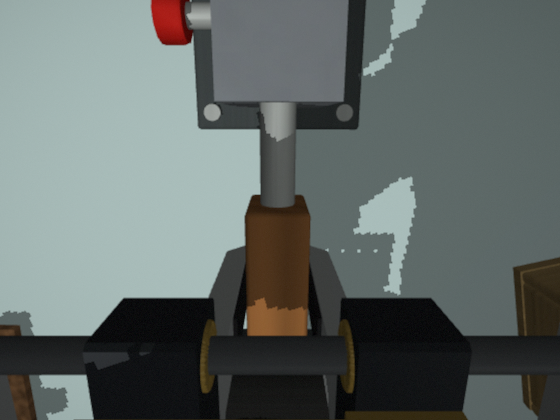

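The tip has entered the bore at (279,103) with no contact force. I push on past the plunger.

Emit:
{"op": "arm_command", "data": {"plan": [[-1,0.006,0,0,0],[-1,0.006,0,0,0],[-1,0.006,0,0,0],[-1,0.006,0,0,0],[-1,0.006,0,0,0],[-1,0,0,0,0]]}}

```text
clock: 51.15
eef_pos: [596.6, -250.2, 57.6]
eef_rot: [3.141, -0.002, -0.237]
wrist_force: [-0.0, -5.2, -2.7]
finger_gap: 27.6
finger_force: 45.0
```

```bash
python3 ins.py
```

```text
to go 14.4 lat -103.4 57.58544779647301 [ 3.14122375e+00 -1.54774940e-03 -2.36533398e-01] F along 1.1990252266541899 lat -5.0897366621946265 z -2.7362291293005567 M [-0.75497117 -0.05283234 -0.30027818] 27.620298652286134 51.15
```

Emit:
{"op": "arm_command", "data": {"plan": [[-1,0.005,0.0005,0,0],[-1,0.005,0,0,0],[-1,0.003,0,0,0],[-1,0.0015,0,0,0],[-1,0,0,0,0]]}}

```text
clock: 51.78
eef_pos: [610.0, -253.7, 57.4]
eef_rot: [3.142, -0.001, -0.236]
wrist_force: [-0.3, -4.8, -3.3]
finger_gap: 27.5
finger_force: 45.0
```

```bash
python3 ins.py
```

```text
to go 0.5 lat -103.7 57.37818110212074 [ 3.14152610e+00 -5.23634145e-04 -2.36401812e-01] F along 0.7975373349280361 lat -4.758261792839143 z -3.298484116242021 M [-0.73000928  0.13037747 -0.3207574 ] 27.50813864007164 51.775
```

Not yet touching the face, so I creep on until the force rises.

Emit:
{"op": "arm_command", "data": {"plan": [[-1,0.001,0,0,0],[-1,0.001,0,0,0],[-1,0.0005,0,0,0],[-1,0,0,0,0]]}}

```text
clock: 52.28
eef_pos: [610.1, -253.9, 57.5]
eef_rot: [-3.141, 0.006, -0.236]
wrist_force: [-22.6, 1.0, 7.7]
finger_gap: 28.1
finger_force: 45.0
```

```bash
python3 ins.py
```

```text
to go 0.4 lat -103.8 57.471090095495654 [-3.14121875  0.0055258  -0.23643309] F along -22.178426566631874 lat -4.268891942931091 z 7.688926057916954 M [ 0.14041368  3.50314927 -0.13278053] 28.05760227195246 52.275
```

Contact at the face with 22 N. I ease off, release and lift away.

Emit:
{"op": "arm_command", "data": {"plan": [[-1,-0.0015,0,0,0],[-1,0,0,0,0],[0.05,0,0,0,0],[0.05,0,0,0,0],[0.05,0,0,0,0],[0.05,0,0,-0.03,0],[0.05,0,0,-0.04,0],[0.05,0,0,-0.04,0],[0.05,0,0,-0.04,0],[0.05,-0.03,0,0,0],[0.05,-0.03,0,0,0],[0.05,0,0,0,0],[0.05,0,0,0,0]]}}

```text
clock: 53.9
eef_pos: [553.0, -239.9, 207.7]
eef_rot: [3.142, -0.001, -0.236]
wrist_force: [0.2, -0.0, -0.8]
finger_gap: 49.1
finger_force: 0.0
```

```bash
python3 - <<'E'
from go import *
a=-.2365; ex=np.array([np.cos(a),np.sin(a)]); ey=np.array([-np.sin(a),np.cos(a)])
s=manip.read_state(); print(s["eef_pos"],s["wrist_force"],s["clock"])
c=cam("wrist"); P=cloud(c); cv2.imwrite("pics/w7.png",c["img"])
u=P[...,:2]@ex; v=P[...,:2]@ey; z=P[...,2]
h=cv2.cvtColor(c["img"],cv2.COLOR_BGR2HSV)
m=(h[...,0]<25)&(h[...,1]>70)&(z>80)&(z<105)&(u>600)&(u<700)&(abs(v+104)<30)
q=np.stack([u[m],v[m]],-1).astype(np.float32); print("block top",m.sum(),cv2.minAreaRect(q),np.polyfit(u[m],z[m],1),np.median(z[m]))
m=(z>88)&(z<97)&(u>675)&(u<760)&(abs(v+104)<32)&(h[...,1]<60); print("clamp front u",np.percentile(u[m],[1,5]),"lat",np.percentile(v[m],[2,98]))
m=(h[...,2]>0)&((h[...,0]<6)|(h[...,0]>174))&(h[...,1]>180)&(z>50)&(u>690)&(v>-80); print("knob outer lat",(np.percentile(v[m],[2,98])+104).round(1),m.sum()) if m.sum() else 0
tower(72,86)
tower(52,64)
c=cam("side"); cv2.imwrite("pics/s7.png",cv2.resize(c["img"][120:340,130:360],None,fx=2.5,fy=2.5))
E
```

```text
[ 553.02969619 -239.94944087  207.74267952] [ 0.17285748 -0.01905021 -0.84523898] 53.9
block top 2858 ((651.1137084960938, -106.2637710571289), (69.83170318603516, 27.466737747192383), 0.048980940133333206) [ 0.05582052 52.61468381] 89.06214384947836
clamp front u [688.58911352 690.9763388 ] lat [-128.32900778  -80.36582313]
knob outer lat [40.9 51.6] 404
[[285.97, 232.99, 461.84, 43.41, 99.58, 17.51, 1.32, 77.7]]
[[278.4, 214.31, 514.4, 64.31, 72.12, 17.89, -0.26, 59.42], [300.61, 219.68, 498.81, 1.51, 73.52, 17.78, -0.25, 59.5]]
```

View pics/w7.png

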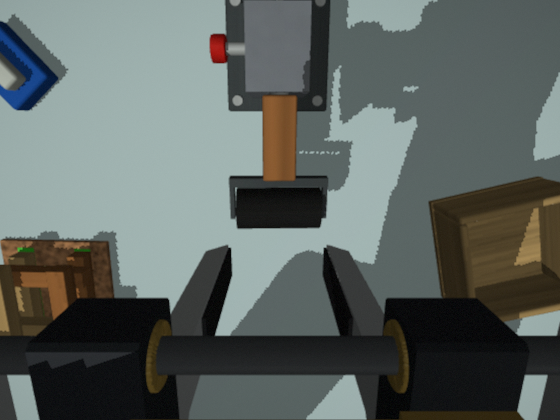

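View pics/s7.png

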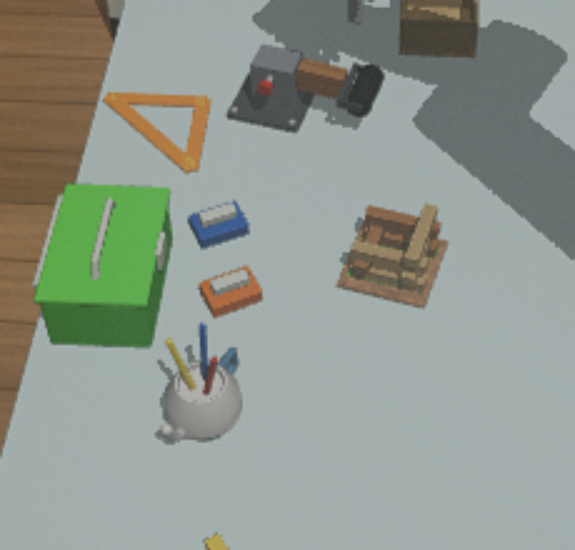

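The wrist view shows the grip at (280,137) up against the clamp face at row 95 with the knob pushed out, and the side crop shows a sound seven-slat tower. I measure the shoulder gap again with more care.

```bash
python3 - <<'E'
from go import *
a=-.2365; ex=np.array([np.cos(a),np.sin(a)]); ey=np.array([-np.sin(a),np.cos(a)])
for n in("top","side","wrist"):
    c=cam(n);P=cloud(c);u=P[...,:2]@ex; v=P[...,:2]@ey; z=P[...,2]
    h=cv2.cvtColor(c["img"],cv2.COLOR_BGR2HSV)
    m=(h[...,0]<25)&(h[...,1]>70)&(z>78)&(z<105)&(u>600)&(u<700)&(abs(v+104)<30)
    q=np.stack([u[m],v[m]],-1).astype(np.float32); print(n,"block",m.sum(),[np.round(x,3) for x in cv2.minAreaRect(q)],"umax",np.percentile(u[m],[95,99,100]).round(1),"slope",np.polyfit(u[m],z[m],1)[0].round(3))
    m=(z>88)&(z<97)&(u>670)&(u<770)&(abs(v+104)<32)&(h[...,1]<60)
    q=np.stack([u[m],v[m]],-1).astype(np.float32); print("  clamp",m.sum(),[np.round(x,3) for x in cv2.minAreaRect(q)],"umin",np.percentile(u[m],[0,1,5]).round(1))
E
```

```text
top block 15 [array([ 680.643, -110.731]), array([11.938,  8.769]), np.float64(78.843)] umax [685.4 685.6 685.7] slope 0.22
  clamp 406 [array([ 720.392, -103.28 ]), array([64.27 , 51.309]), np.float64(0.209)] umin [688.2 688.6 691.2]
side block 142 [array([ 654.791, -100.885]), array([39.583, 71.372]), np.float64(86.635)] umax [686.  688.  689.7] slope 0.021
  clamp 146 [array([ 722.962, -103.932]), array([57.85 , 66.125]), np.float64(89.225)] umin [690.2 691.2 692.7]
wrist block 2870 [array([ 651.738, -106.25 ]), array([70.154, 27.407]), np.float64(0.086)] umax [683.  685.3 686.8] slope 0.054
  clamp 6031 [array([ 711.192, -104.32 ]), array([50.154, 82.212]), np.float64(89.932)] umin [670.1 688.2 691.2]
```

The gap is about 2 mm, inside the tolerance, but I nudge the brayer home from behind with closed fingers to be safe.

Emit:
{"op": "arm_command", "data": {"plan": [[-1,-0.03,0.002,0,0],[-1,-0.025,0,0,0],[-1,0,0,0,0],[-1,0,0,0.04,0],[-1,0,0,0.04,0],[-1,0,0,0.04,0],[-1,0,0,0.025,0],[-1,0,0,0,0],[-1,0.006,0,0,0],[-1,0.004,0,0,0],[-1,0,0,0,0]], "newtons": 10}}

```text
clock: 55.62
eef_pos: [508.8, -231.5, 63.2]
eef_rot: [3.141, -0.001, -0.236]
wrist_force: [0.1, -0.4, -0.1]
finger_gap: 0.2
finger_force: 0.0
```

```bash
python3 ins.py
```

```text
to go 104.1 lat -105.8 63.15403108604091 [ 3.14125915e+00 -1.28329785e-03 -2.36294391e-01] F along 0.14850043813071848 lat -0.3925399458088663 z -0.1265996041164032 M [0.02923971 0.21027227 0.0272002 ] 0.18976393259033944 55.625
```

Along is 549 now. I creep forward until contact.

Emit:
{"op": "arm_command", "data": {"plan": [[-1,0.003,0,0,0],[-1,0.003,0,0,0],[-1,0.002,0,0,0],[-1,0.001,0,0,0],[-1,0,0,0,0]]}}

```text
clock: 56.25
eef_pos: [517.0, -233.3, 62.4]
eef_rot: [3.142, 0.0, -0.236]
wrist_force: [-0.8, -0.5, -0.0]
finger_gap: 0.4
finger_force: 0.0
```

Emit:
{"op": "arm_command", "data": {"plan": [[-1,0.001,0,0,0],[-1,0.001,0,0,0],[-1,0,0,0,0]]}}

```text
clock: 56.62
eef_pos: [518.9, -233.9, 62.4]
eef_rot: [3.142, -0.0, -0.236]
wrist_force: [-0.6, 0.6, 0.1]
finger_gap: 0.6
finger_force: 0.0
```

Emit:
{"op": "arm_command", "data": {"plan": [[-1,0.001,0,0,0],[-1,0.001,0,0,0],[-1,0.001,0,0,0],[-1,0,0,0,0]]}}

```text
clock: 57.12
eef_pos: [519.7, -233.9, 61.7]
eef_rot: [-3.141, 0.006, -0.236]
wrist_force: [-15.1, 3.7, 4.9]
finger_gap: 0.2
finger_force: 7.3
```

Emit:
{"op": "arm_command", "data": {"plan": [[-1,0.001,0,0,0],[-1,0.001,0,0,0],[-1,0,0,0,0]]}}

```text
clock: 57.5
eef_pos: [520.0, -233.9, 61.1]
eef_rot: [-3.14, 0.011, -0.236]
wrist_force: [-25.9, 5.4, 8.4]
finger_gap: 0.5
finger_force: 13.2
```

Emit:
{"op": "arm_command", "data": {"plan": [[-1,0.001,0,0,0],[-1,0.001,0,0,0],[-1,0,0,0,0]]}}

```text
clock: 57.88
eef_pos: [520.2, -233.9, 60.6]
eef_rot: [-3.14, 0.015, -0.236]
wrist_force: [-37.3, 8.2, 13.7]
finger_gap: 0.4
finger_force: 19.2
```

It is stiffly seated: at 37 N it moved only about 0.5 mm. I back away for a final check.

Emit:
{"op": "arm_command", "data": {"plan": [[-1,-0.006,0,0,0],[-1,-0.02,0,0,0],[-1,-0.02,0,0,0],[-1,0,0,-0.04,0],[-1,0,0,-0.04,0],[-1,0,0,-0.04,0],[-1,0,0,-0.04,0],[-1,0,0,0,0],[-1,0,0,0,0]]}}

```text
clock: 59.0
eef_pos: [480.7, -224.5, 221.6]
eef_rot: [-3.141, 0.001, -0.236]
wrist_force: [0.6, 0.3, -0.4]
finger_gap: 0.8
finger_force: 0.0
```

```bash
python3 - <<'E'
from go import *
a=-.2365; ex=np.array([np.cos(a),np.sin(a)]); ey=np.array([-np.sin(a),np.cos(a)])
s=manip.read_state(); print(s["eef_pos"],s["wrist_force"],s["clock"])
c=cam("wrist");P=cloud(c);u=P[...,:2]@ex; v=P[...,:2]@ey; z=P[...,2]
h=cv2.cvtColor(c["img"],cv2.COLOR_BGR2HSV)
m=(h[...,0]<25)&(h[...,1]>70)&(z>78)&(z<105)&(u>600)&(u<700)&(abs(v+104)<30)
q=np.stack([u[m],v[m]],-1).astype(np.float32); print("block",m.sum(),[np.round(x,3) for x in cv2.minAreaRect(q)],"slope",np.polyfit(u[m],z[m],1)[0].round(3),np.median(z[m]))
tower(72,86);tower(52,64);look()
c=cam("side"); cv2.imwrite("pics/s8.png",cv2.resize(c["img"][110:350,120:360],None,fx=2.5,fy=2.5,interpolation=cv2.INTER_CUBIC))
E
```

```text
[ 480.7465978  -224.54130569  221.59121445] [ 0.63416074  0.25554745 -0.40045628] 59.0
block 3086 [array([ 649.877, -105.96 ]), array([27.82, 66.58]), np.float64(89.719)] slope 0.06 88.83944568197177
[[285.94, 232.99, 461.85, 43.45, 99.74, 17.5, 1.32, 77.64]]
[[278.4, 214.27, 514.39, 64.22, 72.16, 17.86, -0.25, 59.46], [300.52, 219.86, 498.68, 1.6, 73.21, 17.71, -0.26, 59.39]]
top []
side []
```

View pics/s8.png

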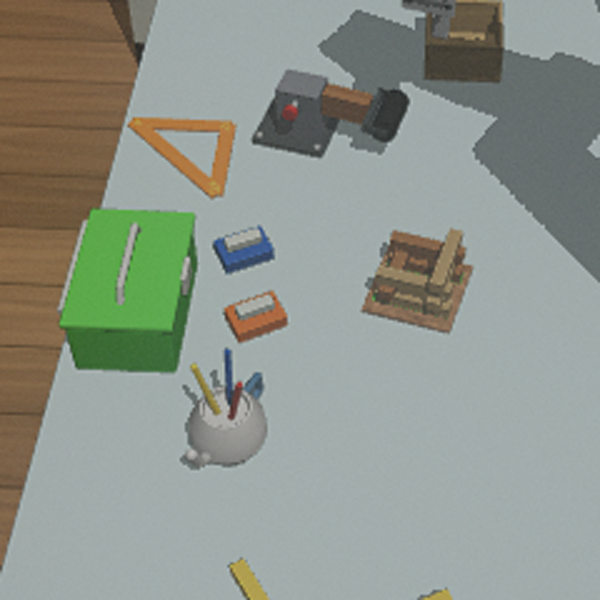

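The brayer hangs seated at (345,100), the tower stands at (425,280), and the stamps and pencil holder are untouched. I hand it in.

```bash
python3 -c "
from cell import ticket; print(ticket.sign_off())"
```

```text
the job is handed in; nothing more can be done
None
```

The job is handed in, though sign-off gave no verdict: the brayer is pushed home against the clamp face (about 0.06 rad droop, limit 0.08), and all seven slats are stacked 2-2-2-1 on the board without touching the bystanders.

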